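# Fold back the three-leaf cover of the fittings tray

## Task

Open the fittings tray by folding back its plywood cover leaf by leaf: first the front leaf right over onto the middle leaf, with the middle leaf lying down, then both together over onto the fixed rear leaf, pressed down until the pack snaps flat under the two spring rollers. Swing the leaves over without slamming them, and leave the loose fittings and tools around the tray where they are.

Things in the scene. Friction and masses are not known exactly. Their poses are not given: they have to be found in the camera images.
- tray: Plywood fittings tray screwed to the bench, 236 mm deep (x) by 230 mm wide (y). Origin at bench height, 17 mm in front of the middle of its floor; +x points from its front (the free edge of the cover) to its back, roughly to the robot's left, z up. Flat, the 9 mm cover leaves have their upper faces 75 mm and undersides 66 mm above the bench. Fixed rear leaf: tray x 46 to 135 mm, top z 75.
- front_board (a point): Middle of the top of the front board, tray x -97, z 50 mm (board 9 mm thick): a 16 mm gap lies between it and the front leaf. Side boards: tray x -92 to 126, |y| 106 to 115, top z 66. Partitions and stock inside stay below z 35, so a finger can reach in under the leaves.
- front_leaf (a joint): Front leaf, angle (rad) to the middle leaf: 0 = flat in line with it (may start slightly raised), grows as its front edge swings up and over to the back, pi = face to face on the middle leaf, hard stop. 80 mm long from its hinge, 212 mm wide, about 0.15 kg. Stiff piano hinge: it stays wherever it is left and takes 2 to 4 N at its edge to move.
- mid_leaf (a joint): Middle leaf, angle (rad) to the tray: 0 = flat (start), grows as its front edge swings up and over to the back, pi = pack flat on the rear leaf, hard stop. 85 mm long, 220 mm wide. Stays where it is left; with the front leaf on it takes 3 to 6 N at its edge. At about 2.8 it lands on the spring rollers; 10 to 12 N down near its free edge snaps it past them, then they hold it.
- front_edge (a point): Middle of the front leaf's free edge, half-way through its 9 mm thickness. When flat this edge overhangs the front board by 20 mm (tray x -121).
- front_hinge (a point): Middle of the hinge axis between front and middle leaf, 1.5 mm above their upper faces (tray x -41 when flat); barrel 6 mm thick.
- mid_edge (a point): Middle of the middle leaf's free edge, at the front hinge (tray x -40 when flat), half-way through its 9 mm thickness. Once the front leaf is folded back on top, this edge is open from the front and from below.
- rear_hinge (a point): Middle of the hinge axis between middle leaf and fixed rear leaf, at tray x 45, z 81.5 (6.5 mm above the upper faces); barrel 8 mm thick.
- catch_left_roller (a point): Centre of the left spring roller (14 mm thick, 20 mm long along x, at rest), at tray x 110, y +114.5, z 103; it sits in a steel bracket that rises to z 117 outside |y| 115 and gives way outwards.
- catch_right_roller (a point): The same on the right, tray y -114.5.
- elbow_center (a point): Bystander: steel elbow fitting standing on its nut beside the tray, 62 mm tall, centre; leave it.
- hose_tail_center (a point): Bystander: straight steel hose fitting standing on its nut beside the tray, 70 mm tall, centre; leave it.
- ferrule_center (a point): Bystander: steel ferrule (tube 36 mm across, 48 mm tall) beside the tray, centre; leave it.
- can_center (a point): Bystander: grey tin, 66 mm across, 115 mm tall, behind the tray, centre; leave it.
- spanner_center (a point): Bystander: spanner, 200 mm long, lying on the right of the bench, centre; leave it.
- carton_center (a point): Bystander: open white carton of fittings, 150 x 100 x 65 mm, on the left of the bench, centre; leave it.
- caliper_center (a point): Bystander: steel caliper, 210 mm long, lying on the right of the bench, centre; leave it.

How it is judged (in metres and radians):
On the way:
1. the front leaf is folded over onto the middle leaf, while the middle leaf lies down flat (value of joint front_leaf above 2.95 rad and value of joint mid_leaf below 0.12 rad), for 0.2 s.
At the end, for the whole second after the job is handed in: The middle leaf is folded over onto the rear leaf and snapped home under both rollers (within 0.08 rad of flat), with the front leaf still folded against it (within 0.19 rad). The loose things around the tray are still within 30 mm of where they stood (value of joint mid_leaf above 3.06 rad and value of joint front_leaf above 2.95 rad); the robot touches nothing.
It fails at once if a leaf slams down at the end of its swing (comes down faster than 6 rad/s; the snap past the rollers does not count) ((velocity of joint front_leaf above 6 rad/s and value of joint front_leaf above 2.6 rad) or (velocity of joint mid_leaf above 6 rad/s and value of joint mid_leaf between 2.2 and 2.7 rad)).
It fails at once if a loose thing around the tray is shoved more than 30 mm (distance of any of elbow_center, hose_tail_center, ferrule_center, can_center, spanner_center, carton_center, caliper_center from where it was at the start of the episode above 0.03 m).
It also fails if it takes over 72 s, if anything falls off the work surface, if the arm or the gripper's body presses on something with over 40 N, if the wrist force passes 120 N, or if a joint passes its speed limit or range.

## Robot

A 6-joint arm with a two-finger parallel gripper is mounted at the origin on the work surface. World frame = base frame: x ahead of the robot, y to its left, z up, the work surface at z = 0. Lengths are in m, angles in degrees, forces in N, time in s.
With the tool pointing down it reaches from about 0.35 to 0.875 m from the base axis. Payload 4.2 kg.
Tool frame: the origin (TCP) lies between the finger pads; the fingertips stand 8 mm ahead of it and the grasp point (between the pads) lies 11 mm behind it; x points along the fingers, y is the direction in which the jaws open and shut, and the axes are right-handed (so a half turn about x gives the same grasp; the last joint's range is limited). The gripper opens to 87 mm and grips with 3 to 60 N. Pads are 19 mm wide; open, the fingers measure 117 mm over their backs; the gripper's body (75 mm by 190 mm) begins 51 mm behind the grasp point.
Start: joints at [84.03, 22.042, 0.453, 0, -68.411, -14.817], TCP at [0.222, 0.584, 0.231] pointing down, gripper open.
Joint ranges: [-179.83, 179.83], [-69.29, 118.12], [-61.27, 80.66], [-181.25, 117.63], [-171.15, -9.14], [-177.46, 177.46]. Speed limits (degrees/s): [159.86, 159.86, 180, 180, 180, 180].

## Interface

Orientations are given as a 3x3 rotation matrix whose columns are the frame's x, y, z axes.
In Python, from station import r gives the robot as it stands. The module is installed in compiled form; this text tells all that it offers.
- The arm moves only by the tool move_arm, never from a script. Its argument "increments" is one flat list of numbers, 7 for each row, row after row: the turn, a rotation vector about the tool's x, y, z in degrees, then the shift along the tool's x, y, z in m, then the finger opening in m, from 0 to 0.087. A call has 1 to 12 rows; each row is the pose to reach, as a shift and turn from the pose commanded when the call began, along the tool's axes at that moment; what a row does not reach only later rows make up. A row lasts 1/12 s, in which the tool goes at most 41.7 mm and 7.16 degrees, less where a joint would pass 70% of its speed; a pose out of reach is approached as far as the arm can. A call with a gripper value outside its range is refused whole. The fingers move at their own pace and stop on an object; the grip force is fixed at half the most. Time passes only in rows, so rows that repeat a pose let the fingers close. It gives the time, the measured TCP pose, the force and the opening at its end, in the units of the state.
- r.sense(): the state, without advancing time (a new reading comes with each control period).
- r.capture(name): name is "scene" or "top" or "wrist"; returns the picture (400x640x3 uint8, red, green, blue); there is no depth.
- r.calibration(name): a dict with "fx", "fy", "cx", "cy" (pixels), "rvec" (rotation vector, rad) and "tvec" (3), from world to camera coordinates, as OpenCV has them; the wrist camera has in their place "tool_from_camera" (4x4, takes a point from camera to tool coordinates, whose origin is the TCP and whose axes are the tool frame's). Camera axes: x right, y down, z forward; pixel columns grow to the right and rows downward; lengths in m; the calibration is good to about 2 mm. A picture is of the moment at which its call begins: read the wrist's pose just before it. calibration takes no time and is no camera call.
- r.finish_job(): hands the job in, once; it reports no verdict.
The state is a dict: "time_s": time; "joints": joint angles; "joint_velocities": joint speeds; "effort": joint torques, N m; "tcp_pos": TCP position; "ee_rot": TCP orientation; "wrist_force": force on the tool from outside, world axes, zero at the start; "moment": the same for the moment, N m; "gripper_width": opening from 0.0 (shut) to 1.0 (fully open).
Only numpy, scipy, OpenCV 4.12 (cv2) and the standard library are available. Lean on these libraries where they do the work, as an engineer would, in place of code of your own. Each camera call takes 0.05 s, during which the arm holds its last target.

## Working session

There is one attempt and no reset: what is moved stays moved. The work goes in short steps, Python scripts to look and compute and a tool call to move; the robot and the scene stay as the last step left them, time stands still between calls to the robot, and variables do not carry over. Pictures are saved under pics/ and viewed, and the job is handed in when it is done.

Besides the shell and the picture viewer there is one more tool, called after "Call:" by a JSON object that holds its "name" and its "arguments". move_arm: Moves the arm, as the interface text tells. Its arguments: {"type":"object","properties":{"increments":{"type":"array","items":{"type":"number"}}},"required":["increments"]}

```bash
mkdir -p pics; python3 - <<'E'
from station import r
import cv2
s=r.sense()
print({k:(v if not hasattr(v,'round') else v) for k,v in s.items()})
for n in ("scene","top"):
    im=r.capture(n); cv2.imwrite(f"pics/{n}0.png",im[:,:,::-1]); print(n,r.calibration(n))
print(r.calibration("wrist"))
E
```

```text
{'time_s': 0.0, 'joints': array([ 8.40299040e+01,  2.20904038e+01,  3.78812616e-01, -3.00135164e-02,
       -6.84094913e+01, -1.48155494e+01]), 'joint_velocities': array([-0.01379668, -0.11488589, -0.08712384,  0.03348082, -0.04106015,
        0.08047691]), 'effort': array([ 4.36150804e-04, -3.90663385e+01,  1.87401921e+01,  4.21971291e+00,
        1.10018224e-02, -1.91658751e-04]), 'tcp_pos': array([0.22157461, 0.58377668, 0.22945408]), 'ee_rot': array([[-7.04235986e-04, -3.55052666e-01, -9.34846035e-01],
       [-2.05111633e-03, -9.34843787e-01,  3.55053357e-01],
       [-9.99997648e-01,  2.16751932e-03, -6.99036849e-05]]), 'wrist_force': array([-0.53778739, -0.24541732, -0.14975831]), 'moment': array([-0.00212136, -0.01112415, -0.076262  ]), 'gripper_width': 1.002523759538326}
scene {'fx': 399.98450468374153, 'fy': 399.98450468374153, 'cx': 315.7454618302239, 'cy': 198.69103860807977, 'rvec': array([ 1.09889167,  2.43856433, -0.93211651]), 'tvec': array([ 0.38705438, -0.2713566 ,  1.51232488])}
top {'fx': 426.9611710032817, 'fy': 426.9611710032817, 'cx': 317.68517393265387, 'cy': 198.02223645289226, 'rvec': array([ 2.14869706, -2.1734541 ,  0.17109245]), 'tvec': array([-0.00551945,  0.59445441,  1.39621219])}
{'fx': 309.09542231365504, 'fy': 309.09542231365504, 'cx': 313.86781603422634, 'cy': 197.99940416974377, 'tool_from_camera': array([[-1.22849845e-04, -2.79535325e-01,  9.60135400e-01,
        -1.54056713e-01],
       [ 9.99999953e-01, -3.05408147e-04,  3.90335292e-05,
         8.65962382e-04],
       [ 2.82321924e-04,  9.60135360e-01,  2.79535349e-01,
        -7.72673339e-02],
       [ 0.00000000e+00,  0.00000000e+00,  0.00000000e+00,
         1.00000000e+00]])}
```

View pics/scene0.png

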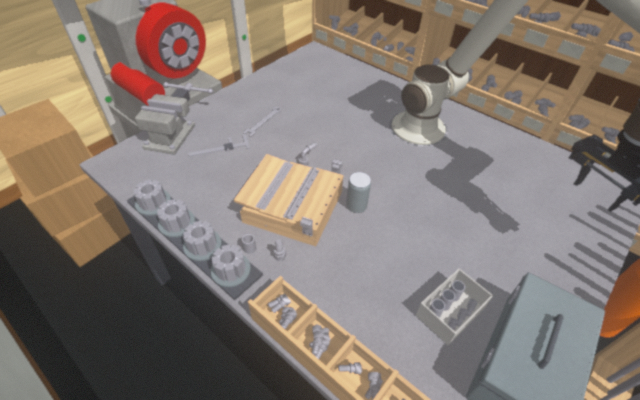

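View pics/top0.png

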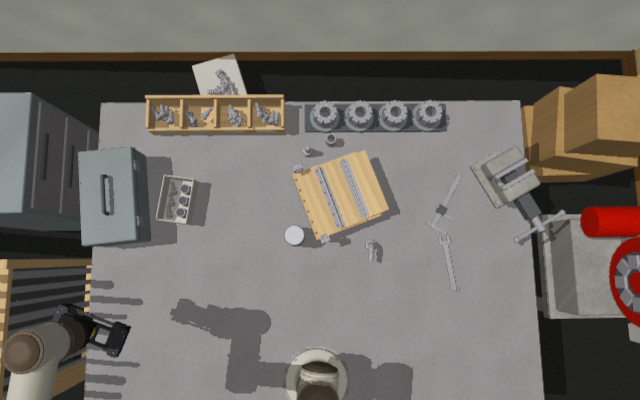

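The top view shows the tray at about (341,195). Its rear leaf is on the left with brackets near (298,168) and (325,238), and its free edge is on the right, from (368,152) to (388,208). Next I zoom in.

```bash
python3 - <<'E'
import cv2
a=cv2.imread("pics/top0.png")[125:265,270:410]; cv2.imwrite("pics/topz.png",cv2.resize(a,None,fx=4.2,fy=4.2,interpolation=cv2.INTER_CUBIC))
a=cv2.imread("pics/scene0.png")[130:270,220:380]; cv2.imwrite("pics/scenez.png",cv2.resize(a,None,fx=4,fy=4,interpolation=cv2.INTER_CUBIC))
E
```

```text
(no output)
```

View pics/topz.png

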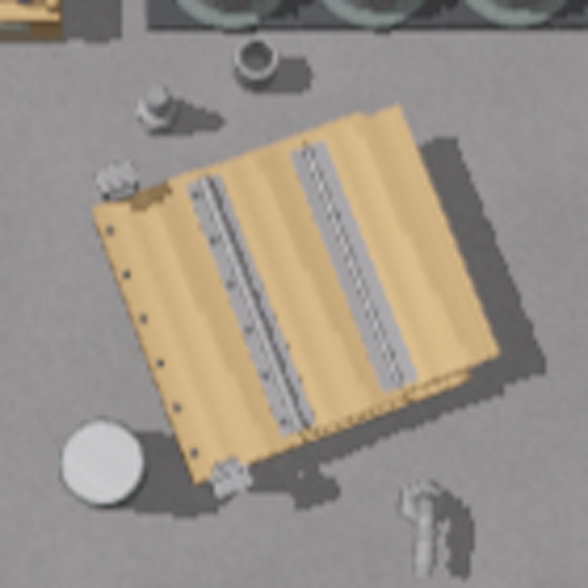

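View pics/scenez.png

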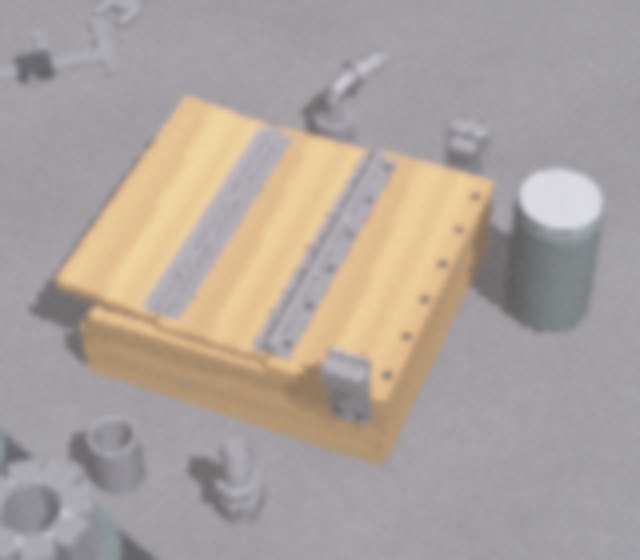

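The zoom shows the rear edge from (95,207) to (197,482), the front edge from (400,104) to (499,352), and the hinges between them. I cast rays to get world points.

```bash
cat > h.py <<'E'
import numpy as np, cv2
from station import r
def ray(n,uv):
    c=r.calibration(n); R=cv2.Rodrigues(np.array(c["rvec"]))[0]; t=np.array(c["tvec"])
    d=R.T@np.array([(uv[0]-c["cx"])/c["fx"],(uv[1]-c["cy"])/c["fy"],1.]); return -R.T@t,d
def onz(n,uv,z):
    o,d=ray(n,uv); return o+d*(z-o[2])/d[2]
def tri(a,b):
    (o1,d1),(o2,d2)=a,b; d1=d1/np.linalg.norm(d1);d2=d2/np.linalg.norm(d2)
    M=np.array([d1,-d2]).T; s=np.linalg.lstsq(M,o2-o1,rcond=None)[0]
    p,q=o1+s[0]*d1,o2+s[1]*d2; return (p+q)/2,np.linalg.norm(p-q)
E
python3 - <<'E'
from h import *
np.set_printoptions(precision=4,suppress=True)
T=lambda u,v:(270+(u+.5)/4.2-.5,125+(v+.5)/4.2-.5)
S=lambda u,v:(220+(u+.5)/4-.5,130+(v+.5)/4-.5)
P={}
for k,uv,z in [("rearL",(95,207),.075),("rearR",(197,482),.075),("frontL",(400,104),.075),("frontR",(499,352),.075),("rhL",(203,178),.081),("rhR",(303,428),.081),("fhL",(309,146),.077),("fhR",(403,386),.077)]:
    P[k]=onz("top",T(*uv),z); print(k,P[k])
for a,b in [("rearL","rearR"),("frontL","frontR"),("rhL","rhR"),("fhL","fhR"),("rearL","frontL"),("rearR","frontR")]:
    d=P[a]-P[b]; print(a,b,np.linalg.norm(d[:2]),np.degrees(np.arctan2(d[1],d[0])))
for k,a,b in [("frontL",(400,104),(58,286)),("frontR",(499,352),(188,97)),("rearL",(95,207),(382,402)),("rearR",(197,482),(494,181))]:
    print(k,tri(ray("top",T(*a)),ray("scene",S(*b))))
E
```

```text
rearL [0.6709 0.0715 0.075 ]
rearR [ 0.4544 -0.006   0.075 ]
frontL [ 0.7522 -0.1714  0.075 ]
frontR [ 0.5528 -0.2435  0.075 ]
rhL [ 0.6922 -0.0136  0.081 ]
rhR [ 0.4947 -0.0883  0.081 ]
fhL [ 0.7182 -0.098   0.077 ]
fhR [ 0.5268 -0.1672  0.077 ]
rearL rearR 0.22999919215390674 19.711290398917598
frontL frontR 0.21202443520929495 19.87089732973306
rhL rhR 0.2111384855618331 20.71823414423559
fhL fhR 0.2035215935695794 19.886218377977645
rearL frontL 0.2562079148897375 108.49866607380301
rearR frontR 0.25704788760878006 112.5105754654651
frontL (array([ 0.7508, -0.1703,  0.0777]), np.float64(0.002007347732940287))
frontR (array([ 0.5515, -0.2414,  0.0841]), np.float64(0.0009021427207685862))
rearL (array([0.6716, 0.071 , 0.0735]), np.float64(0.001382582192888446))
rearR (array([ 0.4545, -0.0061,  0.074 ]), np.float64(3.4159011515007856e-05))
```

```bash
cat > plan.py <<'E'
import numpy as np, json, os
from scipy.spatial.transform import Rotation as Ro, Slerp
A=np.radians(109.85); xt=np.array([np.cos(A),np.sin(A),0]); yt=np.array([-np.sin(A),np.cos(A),0]); Z=np.array([0,0,1.])
O=np.array([.609,-.0938,0])
def W(x,y,z): return O+x*xt+y*yt+z*Z          # tray->world, m
def tray(p): q=np.asarray(p)-O; return np.array([q@xt,q@yt,q[2]])
def rot(p):
    p=np.radians(p); d=np.cos(p)*xt-np.sin(p)*Z; return np.column_stack([d,yt,np.cross(d,yt)])
def load():
    if os.path.exists("cmd.json"):
        c=json.load(open("cmd.json")); return np.array(c["p"]),np.array(c["R"])
    R=np.array([[0,-.3551,-.9349],[0,-.9349,.3551],[-1,0,0]]); R=Ro.from_matrix(R).as_matrix()
    return np.array([.222,.584,.231]),R
def emit(poses,g=0.0,save=True):
    """poses: list of (pos,R) absolute -> rows"""
    p0,R0=load(); out=[]
    for p,R in poses:
        w=np.round(Ro.from_matrix(R0.T@R).as_rotvec(degrees=True),1); s=np.round(R0.T@(p-p0),4)
        out+=[*w,*s,g]
    print(len(poses),json.dumps([float(round(v,4))+0 for v in out]).replace(".0,",",").replace("-0,","0,"))
    if save: json.dump(dict(p=(p0+R0@s).tolist(),R=(R0@Ro.from_rotvec(w,degrees=True).as_matrix()).tolist()),open("cmd.json","w"))
def line(p1,R1,n,p0=None,R0=None):
    if p0 is None: p0,R0=load()
    sl=Slerp([0,1],Ro.from_matrix([R0,R1]))
    return [(p0+(p1-p0)*k/n,sl(k/n).as_matrix()) for k in range(1,n+1)]
E
python3 - <<'E'
from plan import *
# upper corner offset from TCP at p=45 is (+.0124,+.001)
goal=W(-.185,0,.14); print(goal)
L=line(goal,rot(45),34)
emit(L[:12]); emit(L[12:24]); emit(L[24:])
E
```

```text
[ 0.67181839 -0.26780819  0.14      ]
12 [1.4, -1.2, -0.6, 0.0027, 0.0187, -0.0213, 0, 2.7, -2.5, -1.1, 0.0054, 0.0374, -0.0425, 0, 4.1, -3.7, -1.7, 0.008, 0.0562, -0.0638, 0, 5.5, -5, -2.3, 0.0107, 0.0749, -0.0851, 0, 6.9, -6.2, -2.8, 0.0134, 0.0936, -0.1063, 0, 8.2, -7.4, -3.4, 0.0161, 0.1123, -0.1276, 0, 9.6, -8.7, -4, 0.0187, 0.1311, -0.1488, 0, 11, -9.9, -4.6, 0.0214, 0.1498, -0.1701, 0, 12.4, -11.2, -5.1, 0.0241, 0.1685, -0.1914, 0, 13.7, -12.4, -5.7, 0.0268, 0.1872, -0.2126, 0, 15.1, -13.6, -6.3, 0.0294, 0.206, -0.2339, 0, 16.5, -14.9, -6.8, 0.0321, 0.2247, -0.2552, 0.0]
12 [1.4, -1.2, -0.6, -0.0053, 0.0117, -0.0253, 0, 2.7, -2.5, -1.2, -0.0106, 0.0235, -0.0507, 0, 4.1, -3.7, -1.7, -0.0159, 0.0353, -0.0761, 0, 5.5, -4.9, -2.3, -0.0212, 0.047, -0.1014, 0, 6.9, -6.2, -2.9, -0.0265, 0.0588, -0.1268, 0, 8.2, -7.4, -3.4, -0.0318, 0.0705, -0.1522, 0, 9.6, -8.7, -4, -0.0371, 0.0823, -0.1775, 0, 11, -9.9, -4.6, -0.0424, 0.094, -0.2029, 0, 12.3, -11.1, -5.2, -0.0477, 0.1058, -0.2283, 0, 13.7, -12.4, -5.7, -0.053, 0.1176, -0.2536, 0, 15.1, -13.6, -6.3, -0.0583, 0.1293, -0.279, 0, 16.5, -14.8, -6.9, -0.0636, 0.1411, -0.3044, 0.0]
10 [1.4, -1.3, -0.5, -0.0129, 0.0032, -0.0251, 0, 2.7, -2.5, -1.1, -0.0257, 0.0065, -0.0503, 0, 4.1, -3.8, -1.7, -0.0385, 0.0098, -0.0755, 0, 5.5, -5, -2.2, -0.0514, 0.0131, -0.1007, 0, 6.9, -6.2, -2.8, -0.0642, 0.0163, -0.1259, 0, 8.2, -7.5, -3.4, -0.0771, 0.0196, -0.1511, 0, 9.6, -8.7, -3.9, -0.0899, 0.0229, -0.1762, 0, 11, -10, -4.5, -0.1028, 0.0261, -0.2014, 0, 12.4, -11.2, -5.1, -0.1156, 0.0294, -0.2266, 0, 13.7, -12.4, -5.6, -0.1284, 0.0327, -0.2518, 0.0]
```

```bash
rm -f cmd.json; python3 - <<'E'
from plan import *
L=line(W(-.19,0,.26),rot(45),33)
for a in (0,11,22): emit(L[a:a+11])
print(load())
E
```

```text
11 [1.4, -1.3, -0.6, -0.0009, 0.0194, -0.022, 0, 2.8, -2.6, -1.2, -0.0018, 0.0388, -0.044, 0, 4.2, -3.8, -1.8, -0.0026, 0.0582, -0.066, 0, 5.7, -5.1, -2.3, -0.0035, 0.0776, -0.088, 0, 7.1, -6.4, -2.9, -0.0044, 0.097, -0.11, 0, 8.5, -7.7, -3.5, -0.0053, 0.1164, -0.132, 0, 9.9, -8.9, -4.1, -0.0062, 0.1358, -0.154, 0, 11.3, -10.2, -4.7, -0.007, 0.1552, -0.1761, 0, 12.7, -11.5, -5.3, -0.0079, 0.1746, -0.1981, 0, 14.2, -12.8, -5.9, -0.0088, 0.1941, -0.2201, 0, 15.6, -14, -6.5, -0.0097, 0.2135, -0.2421, 0.0]
11 [1.4, -1.3, -0.5, -0.0085, 0.0123, -0.0252, 0, 2.8, -2.6, -1.1, -0.017, 0.0247, -0.0504, 0, 4.2, -3.9, -1.7, -0.0256, 0.037, -0.0756, 0, 5.7, -5.1, -2.3, -0.0341, 0.0494, -0.1008, 0, 7.1, -6.4, -2.9, -0.0427, 0.0617, -0.1261, 0, 8.5, -7.7, -3.5, -0.0512, 0.0741, -0.1513, 0, 9.9, -9, -4, -0.0598, 0.0865, -0.1765, 0, 11.3, -10.2, -4.6, -0.0683, 0.0988, -0.2017, 0, 12.7, -11.5, -5.2, -0.0769, 0.1112, -0.2269, 0, 14.2, -12.8, -5.8, -0.0854, 0.1235, -0.2522, 0, 15.6, -14.1, -6.4, -0.0939, 0.1359, -0.2774, 0.0]
11 [1.4, -1.2, -0.6, -0.0157, 0.0041, -0.0244, 0, 2.8, -2.5, -1.2, -0.0314, 0.0083, -0.0489, 0, 4.2, -3.8, -1.7, -0.047, 0.0124, -0.0734, 0, 5.6, -5.1, -2.3, -0.0627, 0.0165, -0.0979, 0, 7, -6.4, -2.9, -0.0784, 0.0207, -0.1223, 0, 8.5, -7.6, -3.5, -0.094, 0.0248, -0.1468, 0, 9.9, -8.9, -4.1, -0.1097, 0.0289, -0.1713, 0, 11.3, -10.2, -4.7, -0.1254, 0.0331, -0.1958, 0, 12.7, -11.5, -5.3, -0.141, 0.0372, -0.2202, 0, 14.1, -12.7, -5.9, -0.1567, 0.0414, -0.2447, 0, 15.5, -14, -6.4, -0.1724, 0.0455, -0.2692, 0.0]
(array([ 0.67351776, -0.27253249,  0.26002246]), array([[-2.40749158e-01, -9.40238014e-01, -2.40815946e-01],
       [ 6.64633439e-01, -3.40517949e-01,  6.65063845e-01],
       [-7.07320461e-01,  5.92305774e-05,  7.06893034e-01]]))
```

Call:
{"name": "move_arm", "arguments": {"increments": [1.4,-1.3,-0.6,-0.001,0.0195,-0.022,0,2.8,-2.6,-1.2,-0.002,0.039,-0.044,0,4.2,-3.8,-1.8,-0.003,0.058,-0.066,0,5.7,-5.1,-2.3,-0.0035,0.0775,-0.088,0,7.1,-6.4,-2.9,-0.0045,0.097,-0.11,0,8.5,-7.7,-3.5,-0.005,0.1165,-0.132,0,9.9,-8.9,-4.1,-0.006,0.136,-0.154,0,11.3,-10.2,-4.7,-0.007,0.155,-0.176,0,12.7,-11.5,-5.3,-0.008,0.1745,-0.198,0,14.2,-12.8,-5.9,-0.009,0.194,-0.22,0,15.6,-14,-6.5,-0.0097,0.2135,-0.2421,0]}}

```text
time_s: 1.02
tcp_pos: [0.3725, 0.2973, 0.2402]
ee_rot: [[-0.158, -0.602, -0.783], [0.214, -0.795, 0.567], [-0.964, -0.078, 0.255]]
wrist_force: [0.0, 0.8, -0.2]
gripper_width: 0.248
```

Call:
{"name": "move_arm", "arguments": {"increments": [1.4,-1.3,-0.5,-0.0085,0.012,-0.025,0,2.8,-2.6,-1.1,-0.017,0.025,-0.05,0,4.2,-3.9,-1.7,-0.0255,0.037,-0.0755,0,5.7,-5.1,-2.3,-0.034,0.049,-0.101,0,7.1,-6.4,-2.9,-0.0425,0.062,-0.126,0,8.5,-7.7,-3.5,-0.051,0.074,-0.151,0,9.9,-9,-4,-0.06,0.0865,-0.1765,0,11.3,-10.2,-4.6,-0.068,0.099,-0.202,0,12.7,-11.5,-5.2,-0.077,0.111,-0.227,0,14.2,-12.8,-5.8,-0.0855,0.1235,-0.252,0,15.6,-14.1,-6.4,-0.0939,0.1359,-0.2774,0]}}

```text
time_s: 1.93
tcp_pos: [0.5232, 0.012, 0.2495]
ee_rot: [[-0.244, -0.807, -0.538], [0.448, -0.586, 0.676], [-0.86, -0.076, 0.504]]
wrist_force: [0.3, 0.3, 0.4]
gripper_width: 0.005
```

Call:
{"name": "move_arm", "arguments": {"increments": [1.4,-1.2,-0.6,-0.0155,0.004,-0.0245,0,2.8,-2.5,-1.2,-0.0315,0.008,-0.049,0,4.2,-3.8,-1.7,-0.047,0.0125,-0.0735,0,5.6,-5.1,-2.3,-0.063,0.0165,-0.098,0,7,-6.4,-2.9,-0.0785,0.0205,-0.1225,0,8.5,-7.6,-3.5,-0.094,0.025,-0.147,0,9.9,-8.9,-4.1,-0.1095,0.029,-0.1715,0,11.3,-10.2,-4.7,-0.1255,0.033,-0.196,0,12.7,-11.5,-5.3,-0.141,0.037,-0.22,0,14.1,-12.7,-5.9,-0.1565,0.0415,-0.2445,0,15.5,-14,-6.4,-0.1724,0.0455,-0.2692,0]}}

```text
time_s: 2.85
tcp_pos: [0.6736, -0.2733, 0.2589]
ee_rot: [[-0.242, -0.94, -0.239], [0.666, -0.34, 0.664], [-0.706, 0.002, 0.708]]
wrist_force: [0.9, -0.4, 0.8]
gripper_width: 0.001
```

```bash
python3 - <<'E'
from h import *; from plan import tray,load
np.set_printoptions(precision=4,suppress=True)
s=r.sense(); print(s["time_s"],s["tcp_pos"],tray(s["tcp_pos"]),s["joints"],s["gripper_width"],s["wrist_force"],load()[0]); print(s["ee_rot"])
for n in ("scene","wrist"):
    im=r.capture(n); cv2.imwrite(f"pics/{n}1.png",im[:,:,::-1])
E
```

```text
2.85 [ 0.6736 -0.2733  0.2589] [-0.1907  0.0002  0.2589] [ -24.2075   51.5342   59.2558  -38.7369 -125.7324   28.7502] 0.0010035046405575973 [ 0.9426 -0.3629  0.811 ] [ 0.6735 -0.2725  0.26  ]
[[-0.2419 -0.9405 -0.2386]
 [ 0.6657 -0.3398  0.6644]
 [-0.7059  0.0019  0.7083]]
```

View pics/scene1.png

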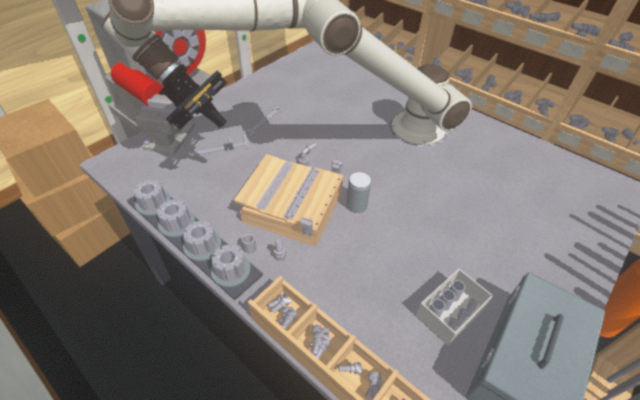

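View pics/wrist1.png

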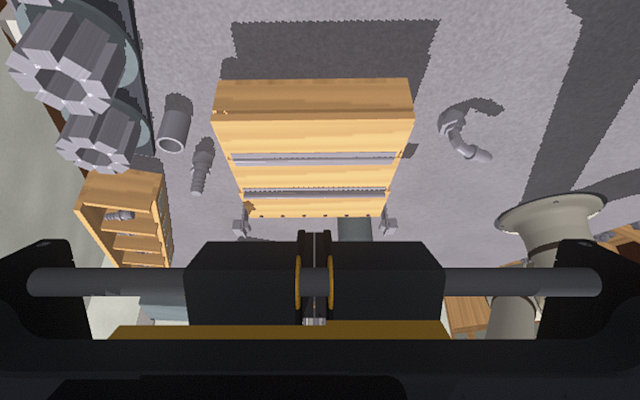

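```bash
cat >> plan.py <<'E'
def tip(theta,rho,hinge,h,p,over=0.0):
    """TCP in tray x,z so that the finger tip touches the (former) underside at rho"""
    t=np.radians(theta); q=np.radians(p)
    e=np.array([-np.cos(t),np.sin(t)]); n=np.array([-np.sin(t),-np.cos(t)])
    d=np.array([np.cos(q),-np.sin(q)]); u=np.array([np.sin(q),np.cos(q)])
    cs=[.008*d+.0095*u,.008*d-.0095*u]
    c=min(cs,key=lambda c:c@n)   # corner deepest toward the leaf
    if theta<p: c=cs[0]
    P=np.array(hinge)+rho*e+(h-over)*n
    return P-c
E
python3 - <<'E'
from plan import *
R=rot(45)
a=line(W(-.165,0,.055),R,7)
p1,R1=a[-1]
b=line(W(-.124,0,.053),R,5,p1,R1)
emit(a+b)
for t in range(0,181,15): print(t,np.round(tip(t,.07,(-.041,.0765),.0105,45),4))
E
```

```text
12 [0, 0, 0, 0.0232, 0, -0.0182, 0, 0, 0, 0, 0.0465, 0, -0.0364, 0, 0, 0, 0, 0.0697, 0, -0.0545, 0, 0, 0, 0, 0.093, 0, -0.0727, 0, 0, 0, 0, 0.1162, 0, -0.0909, 0, 0, 0, 0, 0.1395, 0, -0.1091, 0, 0, 0, 0, 0.1627, 0, -0.1272, 0, 0, 0, 0, 0.1688, -0.0001, -0.1217, 0, 0, 0, 0, 0.1749, -0.0001, -0.1162, 0, 0, 0, 0, 0.1809, -0.0001, -0.1107, 0, 0, 0, 0, 0.187, -0.0001, -0.1052, 0, 0, 0, 0, 0.1931, -0.0001, -0.0996, 0.0]
0 [-0.1234  0.0649]
15 [-0.1237  0.0834]
30 [-0.1192  0.1013]
45 [-0.1103  0.1175]
60 [-0.0975  0.1308]
75 [-0.0816  0.1403]
90 [-0.0639  0.1454]
105 [-0.0454  0.1458]
120 [-0.0275  0.1413]
135 [-0.0113  0.1324]
150 [0.0154 0.133 ]
165 [0.025  0.1171]
180 [0.0301 0.0994]
```

Call:
{"name": "move_arm", "arguments": {"increments": [0,0,0,0.023,0,-0.018,0,0,0,0,0.0465,0,-0.0365,0,0,0,0,0.07,0,-0.0545,0,0,0,0,0.093,0,-0.0725,0,0,0,0,0.116,0,-0.091,0,0,0,0,0.1395,0,-0.109,0,0,0,0,0.1625,0,-0.127,0,0,0,0,0.169,0,-0.1215,0,0,0,0,0.175,0,-0.116,0,0,0,0,0.181,0,-0.1105,0,0,0,0,0.187,0,-0.105,0,0,0,0,0.193,0,-0.0995,0]}}

```text
time_s: 3.95
tcp_pos: [0.6514, -0.2094, 0.0546]
ee_rot: [[-0.239, -0.94, -0.244], [0.664, -0.341, 0.666], [-0.709, -0.002, 0.705]]
wrist_force: [-0.1, -0.0, -0.1]
gripper_width: 0.008
```

```bash
python3 - <<'E'
from h import *; from plan import tray,load
np.set_printoptions(precision=4,suppress=True)
s=r.sense(); print(s["time_s"],tray(s["tcp_pos"]),tray(load()[0]),s["joints"],s["wrist_force"])
for n in ("scene","wrist"):
    im=r.capture(n)[:,:,::-1]; 
    if n=="scene": im=cv2.resize(im[60:270,140:400],None,fx=3,fy=2.85)
    cv2.imwrite(f"pics/{n}2.png",im)
E
```

```text
3.95 [-0.1232 -0.0006  0.0546] [-0.124 -0.     0.053] [ -20.1509   53.5684   33.0693  -33.308  -100.1327   43.3681] [-0.149  -0.014  -0.0878]
```

View pics/scene2.png

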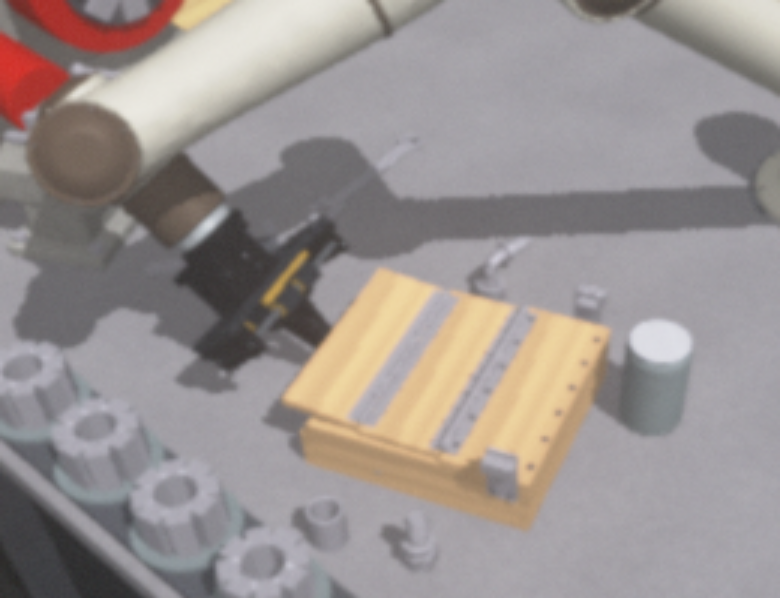

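View pics/wrist2.png

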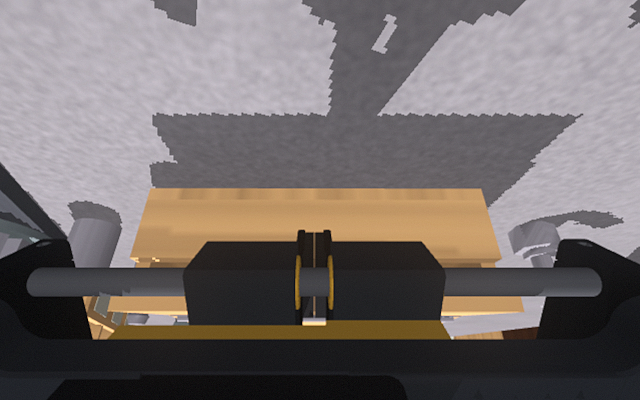

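Both fingertips are under the front overhang with no contact force. Now I lift along the arc.

```bash
cat > arc.py <<'E'
from plan import *
import sys
def arc(t0,t1,n,rho,hinge,h,p0,p1,over=0,rho1=None):
    L=[]
    for k in range(1,n+1):
        f=k/n; t=t0+(t1-t0)*f; p=p0+(p1-p0)*f; rr=rho+((rho if rho1 is None else rho1)-rho)*f
        x,z=tip(t,rr,hinge,h,p,over); L.append((W(x,0,z),rot(p)))
    emit(L); print([np.round(tray(l[0]),4).tolist() for l in L[::3]])
FH=(-.041,.0765); RH=(.045,.0815)
E
python3 -c "
from arc import *
arc(0,60,12,.07,FH,.0105,45,45)"
```

```text
12 [0, 0, 0, -0.0128, 0, 0.0127, 0, 0, 0, 0, -0.0172, 0, 0.017, 0, 0, 0, 0, -0.0213, 0, 0.0217, 0, 0, 0, 0, -0.0249, 0, 0.0267, 0, 0, 0, 0, -0.0281, 0, 0.0319, 0, 0, 0, 0, -0.0308, 0, 0.0375, 0, 0, 0, 0, -0.0331, 0, 0.0433, 0, 0, 0, 0, -0.0348, 0, 0.0492, 0, 0, 0, 0, -0.0359, 0, 0.0553, 0, 0, 0, 0, -0.0366, 0, 0.0614, 0, 0, 0, 0, -0.0367, 0, 0.0676, 0, 0, 0, 0, -0.0363, 0, 0.0737, 0.0]
[[-0.124, -0.0, 0.0711], [-0.1227, -0.0, 0.0895], [-0.1167, -0.0, 0.107], [-0.1064, -0.0, 0.1223]]
```

Call:
{"name": "move_arm", "arguments": {"increments": [0,0,0,-0.0065,0,0.0065,0,0,0,0,-0.013,0,0.0125,0,0,0,0,-0.017,0,0.017,0,0,0,0,-0.0215,0,0.0215,0,0,0,0,-0.025,0,0.0265,0,0,0,0,-0.028,0,0.032,0,0,0,0,-0.031,0,0.0375,0,0,0,0,-0.033,0,0.0435,0,0,0,0,-0.035,0,0.049,0,0,0,0,-0.036,0,0.0555,0,0,0,0,-0.0365,0,0.0615,0,0,0,0,-0.0365,0,0.0675,0]}}

```text
time_s: 5.05
tcp_pos: [0.6434, -0.1893, 0.1268]
ee_rot: [[-0.241, -0.94, -0.241], [0.664, -0.341, 0.665], [-0.708, -0.0, 0.706]]
wrist_force: [0.9, -1.8, -2.2]
gripper_width: 0.001
```

```bash
cat > look.py <<'E'
from h import *; from plan import tray,load
import sys
np.set_printoptions(precision=4,suppress=True)
s=r.sense(); print(s["time_s"],tray(s["tcp_pos"]),s["joints"],s["wrist_force"])
k=sys.argv[1]
im=r.capture("scene")[:,:,::-1]; im=cv2.resize(im[60:270,140:400],None,fx=3,fy=2.85,interpolation=cv2.INTER_CUBIC); cv2.imwrite(f"pics/s{k}.png",im)
E
python3 look.py 3
```

```text
5.05 [-0.1015  0.0001  0.1268] [ -19.1222   48.0908   32.5731  -34.4146 -103.849    39.5737] [ 0.8775 -1.7653 -2.2239]
```

View pics/s3.png

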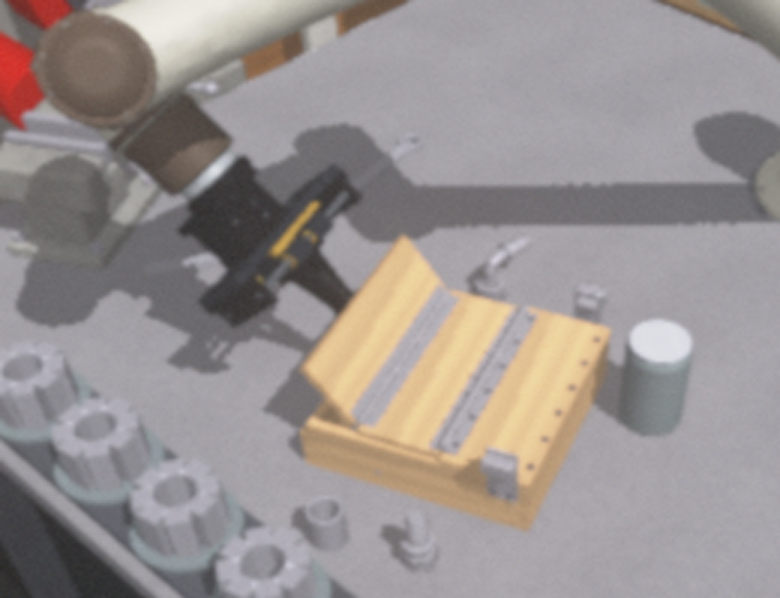

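```bash
cat >> plan.py <<'E'
def tip(theta,rho,hinge,h,p,over=0.0):
    """tip centre at rho along leaf, nearest corner touching the underside (theta>p)"""
    t=np.radians(theta); q=np.radians(p)
    e=np.array([-np.cos(t),np.sin(t)]); n=np.array([-np.sin(t),-np.cos(t)])
    d=np.array([np.cos(q),-np.sin(q)]); u=np.array([np.sin(q),np.cos(q)])
    cs=[.008*d+.0095*u,.008*d-.0095*u]
    s=max(-(c@n) for c in cs)
    return np.array(hinge)+e*(rho-.008*(d@e))+n*(h-over+s)
def fix(dx,dy,dz):
    p,R=load(); json.dump(dict(p=(p+R@np.array([dx,dy,dz])).tolist(),R=R.tolist()),open("cmd.json","w"))
E
python3 -c "
from arc import *
fix(-.0002,0,-.0062)
arc(57,125,12,.07,FH,.0105,45,45,0,.062)
arc(125,170,12,.062,FH,.0105,45,45,0,.062)
arc(170,180,6,.062,FH,.0105,45,45,0,.062)
"
```

```text
12 [0, 0, 0, -0.0014, 0, 0.0102, 0, 0, 0, 0, -0.0001, 0, 0.0173, 0, 0, 0, 0, 0.002, 0, 0.0243, 0, 0, 0, 0, 0.0047, 0, 0.031, 0, 0, 0, 0, 0.0082, 0, 0.0374, 0, 0, 0, 0, 0.0124, 0, 0.0434, 0, 0, 0, 0, 0.0172, 0, 0.0488, 0, 0, 0, 0, 0.0225, -0.0001, 0.0538, 0, 0, 0, 0, 0.0283, -0.0001, 0.0581, 0, 0, 0, 0, 0.0345, -0.0001, 0.0617, 0, 0, 0, 0, 0.041, -0.0001, 0.0646, 0, 0, 0, 0, 0.0478, -0.0001, 0.0667, 0.0]
[[-0.0959, 0.0, 0.1348], [-0.0768, 0.0, 0.1451], [-0.0554, 0.0, 0.149], [-0.034, -0.0, 0.1458]]
12 [0, 0, 0, 0.0045, 0, 0.0014, 0, 0, 0, 0, 0.0091, 0, 0.0025, 0, 0, 0, 0, 0.0134, 0, 0.0033, 0, 0, 0, 0, 0.0169, 0, 0.0038, 0, 0, 0, 0, 0.0204, 0, 0.0042, 0, 0, 0, 0, 0.0239, 0, 0.0043, 0, 0, 0, 0, 0.0274, 0, 0.0043, 0, 0, 0, 0, 0.031, 0, 0.004, 0, 0, 0, 0, 0.0346, 0, 0.0036, 0, 0, 0, 0, 0.0382, 0, 0.0029, 0, 0, 0, 0, 0.0417, 0, 0.0021, 0, 0, 0, 0, 0.0452, 0, 0.001, 0.0]
[[-0.0168, 0.0, 0.1377], [-0.0064, 0.0, 0.1307], [0.0014, -0.0, 0.1235], [0.008, 0.0, 0.115]]
6 [0, 0, 0, 0.0016, 0, -0.0005, 0, 0, 0, 0, 0.0031, 0, -0.0011, 0, 0, 0, 0, 0.0047, 0, -0.0018, 0, 0, 0, 0, 0.0062, 0, -0.0024, 0, 0, 0, 0, 0.0077, 0, -0.0031, 0, 0, 0, 0, 0.0092, 0, -0.0039, 0.0]
[[0.0123, 0.0, 0.1071], [0.0143, -0.0, 0.1025]]
```

Call:
{"name": "move_arm", "arguments": {"increments": [0,0,0,-0.0015,0,0.01,0,0,0,0,0,0,0.0175,0,0,0,0,0.002,0,0.0245,0,0,0,0,0.0045,0,0.031,0,0,0,0,0.008,0,0.0375,0,0,0,0,0.0125,0,0.0435,0,0,0,0,0.017,0,0.049,0,0,0,0,0.0225,0,0.054,0,0,0,0,0.0285,0,0.058,0,0,0,0,0.0345,0,0.0615,0,0,0,0,0.041,0,0.0645,0,0,0,0,0.0478,0,0.0667,0]}}

```text
time_s: 6.1
tcp_pos: [0.6156, -0.1123, 0.1402]
ee_rot: [[-0.241, -0.94, -0.242], [0.665, -0.341, 0.664], [-0.707, -0.001, 0.707]]
wrist_force: [0.1, -0.9, 3.0]
gripper_width: 0.005
```

```bash
python3 look.py 4
```

```text
6.1 [-0.0197  0.0001  0.1402] [-14.4713  41.9114  22.3801 -36.1125 -98.0622  38.2945] [ 0.0607 -0.8523  3.0073]
```

View pics/s4.png

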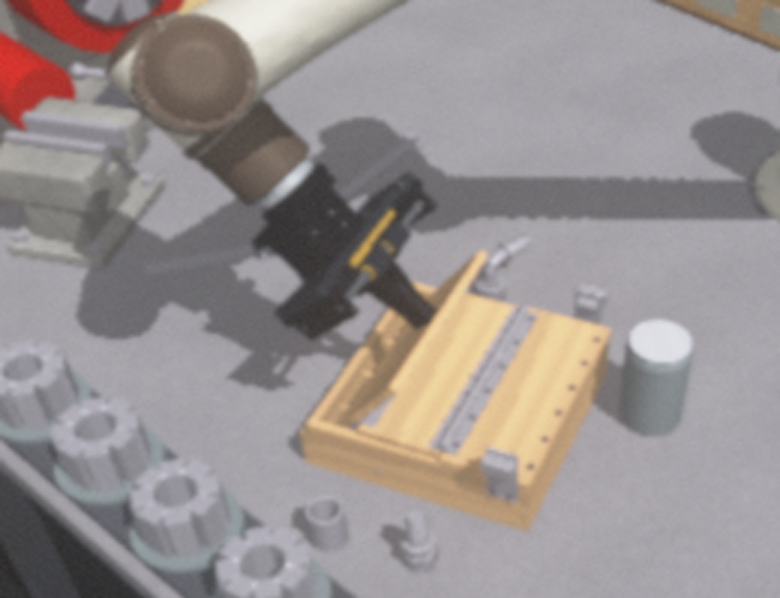

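The front leaf is past vertical at about 115–120° and the middle leaf is still flat. I keep going.

Call:
{"name": "move_arm", "arguments": {"increments": [0,0,0,0.0045,0,0.0015,0,0,0,0,0.009,0,0.0025,0,0,0,0,0.0135,0,0.0035,0,0,0,0,0.017,0,0.004,0,0,0,0,0.0205,0,0.004,0,0,0,0,0.024,0,0.0045,0,0,0,0,0.0275,0,0.0045,0,0,0,0,0.031,0,0.004,0,0,0,0,0.0345,0,0.0035,0,0,0,0,0.038,0,0.003,0,0,0,0,0.0415,0,0.002,0,0,0,0,0.0452,0,0.001,0]}}

```text
time_s: 7.15
tcp_pos: [0.6048, -0.0826, 0.108]
ee_rot: [[-0.241, -0.94, -0.241], [0.664, -0.341, 0.665], [-0.707, -0.0, 0.707]]
wrist_force: [1.0, -1.5, 2.2]
gripper_width: 0.006
```

Call:
{"name": "move_arm", "arguments": {"increments": [0,0,0,0.0015,0,-0.0005,0,0,0,0,0.003,0,-0.001,0,0,0,0,0.0045,0,-0.002,0,0,0,0,0.006,0,-0.0025,0,0,0,0,0.0075,0,-0.003,0,0,0,0,0.0092,0,-0.0039,0,0,0,0,0.0092,0,-0.0039,0]}}

```text
time_s: 7.73
tcp_pos: [0.6037, -0.0794, 0.0998]
ee_rot: [[-0.241, -0.94, -0.242], [0.664, -0.341, 0.665], [-0.708, -0.001, 0.706]]
wrist_force: [-0.8, -1.2, 5.2]
gripper_width: 0.01
```

```bash
python3 look.py 5
```

```text
7.7333 [0.0153 0.0001 0.0998] [-12.2481  42.2095  16.6987 -36.756  -91.9827  40.196 ] [-0.8147 -1.2415  5.1559]
```

View pics/s5.png

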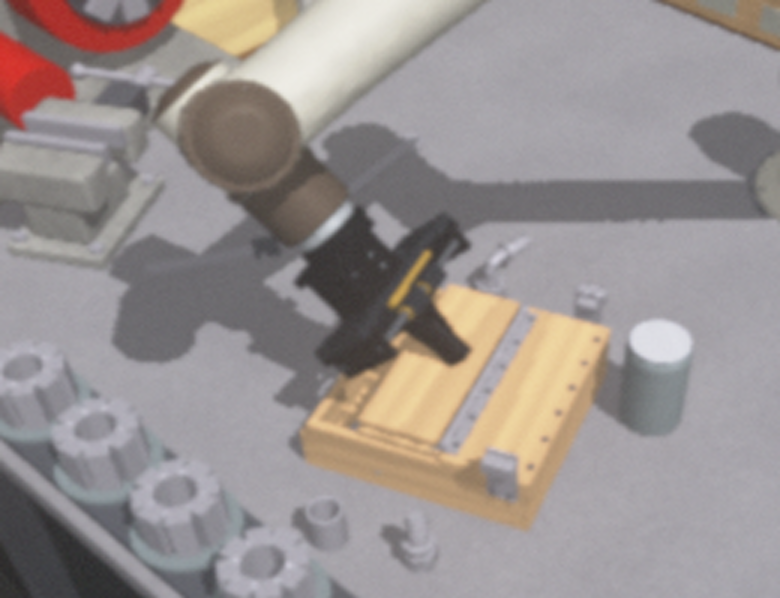

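Call:
{"name": "move_arm", "arguments": {"increments": [0,0,0,0.0015,0,-0.0015,0,0,0,0,0.003,0,-0.003,0,0,0,0,0.003,0,-0.003,0,0,0,0,0.003,0,-0.003,0,0,0,0,0.003,0,-0.003,0]}}

```text
time_s: 8.2
tcp_pos: [0.6037, -0.0793, 0.0991]
ee_rot: [[-0.241, -0.939, -0.245], [0.665, -0.344, 0.663], [-0.707, -0.003, 0.707]]
wrist_force: [-1.0, -2.1, 15.8]
gripper_width: 0.003
```

```bash
python3 - <<'E'
from plan import *
fix(.003,0,-.003)
R=rot(45)
a=line(W(0,0,.15),R,3)
b=line(W(-.10,0,.15),R,5,*a[-1])
emit(a+b)
# under mid edge: upper corner at x -28 z 57
c=line(W(-.088,0,.10),R,3)
d=line(W(-.045,0,.053),R,5,*c[-1])
emit(c+d)
E
```

```text
8 [0, 0, 0, -0.0166, 0, 0.0093, 0, 0, 0, 0, -0.0331, 0, 0.0186, 0, 0, 0, 0, -0.0497, 0, 0.0279, 0, 0, 0, 0, -0.0638, 0, 0.0138, 0, 0, 0, 0, -0.0779, 0, -0.0004, 0, 0, 0, 0, -0.0921, 0.0001, -0.0145, 0, 0, 0, 0, -0.1062, 0.0001, -0.0287, 0, 0, 0, 0, -0.1203, 0.0001, -0.0428, 0.0]
8 [0, 0, 0, 0.0146, 0, -0.009, 0, 0, 0, 0, 0.0292, 0, -0.0179, 0, 0, 0, 0, 0.0438, 0, -0.0269, 0, 0, 0, 0, 0.0565, 0, -0.0274, 0, 0, 0, 0, 0.0693, 0, -0.028, 0, 0, 0, 0, 0.082, 0, -0.0285, 0, 0, 0, 0, 0.0947, -0.0001, -0.0291, 0, 0, 0, 0, 0.1074, -0.0001, -0.0297, 0.0]
```

The press was a hard stop: 15.8 N, with the tip corner at z = 86.7 mm, which matches the folded height of 87. Next I retreat and go under the middle leaf.

Call:
{"name": "move_arm", "arguments": {"increments": [0,0,0,-0.0165,0,0.0095,0,0,0,0,-0.033,0,0.0185,0,0,0,0,-0.0495,0,0.028,0,0,0,0,-0.064,0,0.014,0,0,0,0,-0.078,0,-0.0005,0,0,0,0,-0.092,0,-0.0145,0,0,0,0,-0.106,0,-0.0285,0,0,0,0,-0.1203,0,-0.0428,0]}}

```text
time_s: 8.87
tcp_pos: [0.6428, -0.1876, 0.1489]
ee_rot: [[-0.242, -0.94, -0.24], [0.665, -0.341, 0.664], [-0.706, 0.001, 0.708]]
wrist_force: [0.0, 1.1, 0.3]
gripper_width: 0.005
```

```bash
python3 look.py 6; python3 - <<'E'
from plan import *
R=rot(45)
fix(-.1074,.0001,.0297)
print(tray(load()[0]))
c=line(W(-.096,0,.10),R,3)
d=line(W(-.046,0,.051),R,5,*c[-1])
emit(c+d)
E
```

```text
8.8667 [-0.0997  0.0001  0.1489] [ -19.085    46.9484   33.5405  -34.8171 -105.6748   38.2583] [0.0115 1.1056 0.35  ]
[-9.99684463e-02  4.13647551e-06  1.49969422e-01]
8 [0, 0, 0, 0.0127, 0, -0.0108, 0, 0, 0, 0, 0.0254, 0, -0.0217, 0, 0, 0, 0, 0.0381, 0, -0.0325, 0, 0, 0, 0, 0.0522, 0, -0.0324, 0, 0, 0, 0, 0.0662, 0, -0.0322, 0, 0, 0, 0, 0.0802, 0, -0.0321, 0, 0, 0, 0, 0.0942, -0.0001, -0.0319, 0, 0, 0, 0, 0.1082, -0.0001, -0.0318, 0.0]
```

View pics/s6.png

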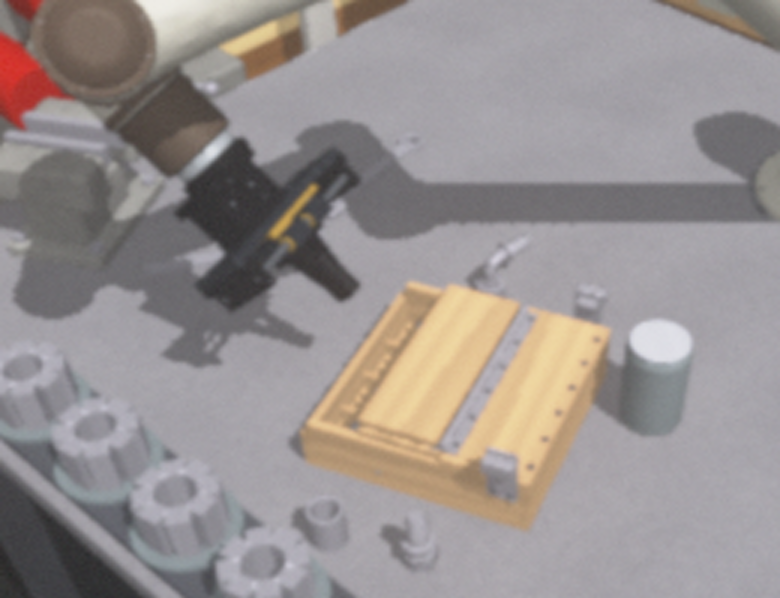

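The front leaf is folded onto the middle leaf and lies flat, with the front compartment open.

Call:
{"name": "move_arm", "arguments": {"increments": [0,0,0,0.0125,0,-0.011,0,0,0,0,0.0255,0,-0.0215,0,0,0,0,0.038,0,-0.0325,0,0,0,0,0.052,0,-0.0325,0,0,0,0,0.066,0,-0.032,0,0,0,0,0.08,0,-0.032,0,0,0,0,0.094,0,-0.032,0,0,0,0,0.1082,0,-0.0318,0,0,0,0,0.1082,0,-0.0318,0]}}

```text
time_s: 9.67
tcp_pos: [0.6224, -0.1338, 0.0479]
ee_rot: [[-0.246, -0.94, -0.238], [0.667, -0.342, 0.662], [-0.704, 0.005, 0.711]]
wrist_force: [-1.1, 0.3, -0.4]
gripper_width: 0.006
```

```bash
python3 look.py 7; python3 - <<'E'
from arc import *
# corner-based for theta<p: upper corner at rho 75 -> slow rise first
h=.0155
L=[]
p0=load()[0]
def corner(t,rho):
    t=np.radians(t); e=np.array([-np.cos(t),np.sin(t)]); n=np.array([-np.sin(t),-np.cos(t)]); q=np.radians(45)
    d=np.array([np.cos(q),-np.sin(q)]); u=np.array([np.sin(q),np.cos(q)])
    x,z=np.array(RH)+rho*e+h*n-.008*d-.0095*u; return W(x,0,z)
L=line(corner(0,.077),rot(45),3)
L+=[(corner(t,.077),rot(45)) for t in np.linspace(0,50,10)[1:]]
emit(L); print(tray(L[-1][0]))
E
```

```text
9.6667 [-0.0421  0.001   0.0479] [-15.7986  48.9688  21.9467 -35.1167 -93.0306  43.4766] [-1.0962  0.2661 -0.3852]
12 [0, 0, 0, -0.0029, 0, 0.0037, 0, 0, 0, 0, -0.0058, 0, 0.0073, 0, 0, 0, 0, -0.0088, 0, 0.011, 0, 0, 0, 0, -0.0149, 0, 0.0155, 0, 0, 0, 0, -0.0205, 0, 0.0206, 0, 0, 0, 0, -0.0257, 0, 0.0262, 0, 0, 0, 0, -0.0303, 0, 0.0323, 0, 0, 0, 0, -0.0342, 0, 0.0388, 0, 0, 0, 0, -0.0376, 0, 0.0457, 0, 0, 0, 0, -0.0402, 0, 0.0528, 0, 0, 0, 0, -0.0421, 0, 0.0602, 0, 0, 0, 0, -0.0433, 0, 0.0677, 0.0]
[-2.87427035e-02 -9.37639376e-18  1.29461554e-01]
```

View pics/s7.png

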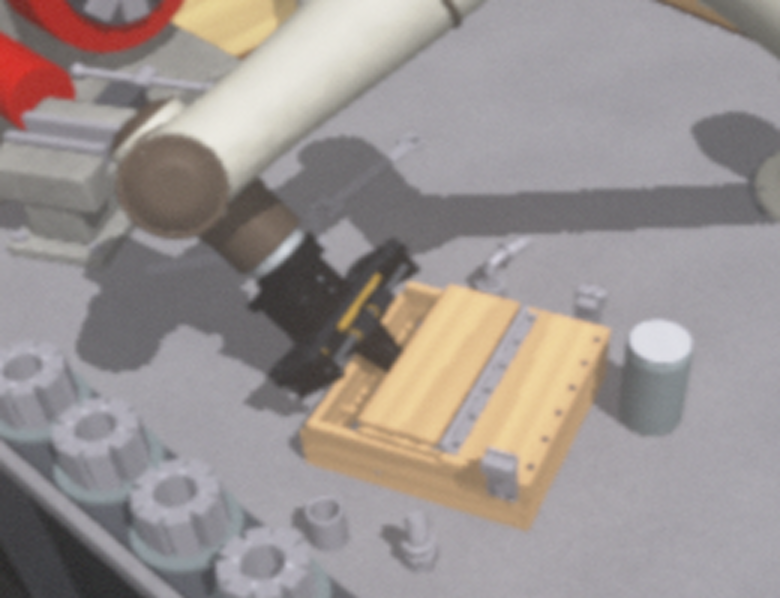

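Call:
{"name": "move_arm", "arguments": {"increments": [0,0,0,-0.003,0,0.0035,0,0,0,0,-0.006,0,0.0075,0,0,0,0,-0.009,0,0.011,0,0,0,0,-0.015,0,0.0155,0,0,0,0,-0.0205,0,0.0205,0,0,0,0,-0.0255,0,0.026,0,0,0,0,-0.0305,0,0.0325,0,0,0,0,-0.034,0,0.039,0,0,0,0,-0.0375,0,0.0455,0,0,0,0,-0.04,0,0.053,0,0,0,0,-0.042,0,0.06,0,0,0,0,-0.0433,0,0.0677,0]}}

```text
time_s: 10.72
tcp_pos: [0.6184, -0.1202, 0.1298]
ee_rot: [[-0.241, -0.94, -0.241], [0.664, -0.341, 0.665], [-0.708, -0.0, 0.707]]
wrist_force: [0.7, -1.3, -6.1]
gripper_width: 0.006
```

```bash
python3 look.py 8; python3 - <<'E'
from arc import *
arc(52,120,12,.077,RH,.0155,45,45,0,.067)
arc(120,155,12,.067,RH,.0155,45,50,0,.072)
E
```

```text
10.7167 [-0.028   0.0001  0.1298] [-14.9533  42.9826  22.865  -35.8176 -97.8027  38.9584] [ 0.701  -1.2928 -6.0706]
12 [0, 0, 0, -0.0017, 0, 0.0107, 0, 0, 0, 0, -0.0012, 0, 0.0186, 0, 0, 0, 0, 0.0001, 0, 0.0264, 0, 0, 0, 0, 0.0022, 0, 0.034, 0, 0, 0, 0, 0.0051, 0, 0.0414, 0, 0, 0, 0, 0.0088, 0, 0.0483, 0, 0, 0, 0, 0.0131, 0, 0.0549, 0, 0, 0, 0, 0.0182, 0, 0.0609, 0, 0, 0, 0, 0.0237, 0, 0.0663, 0, 0, 0, 0, 0.0299, 0, 0.071, 0, 0, 0, 0, 0.0364, -0.0001, 0.075, 0, 0, 0, 0, 0.0433, -0.0001, 0.0783, 0.0]
[[-0.0223, 0.0, 0.1383], [-0.003, -0.0, 0.1519], [0.0194, 0.0, 0.1589], [0.0426, -0.0, 0.1585]]
12 [0, 0.4, 0, 0.0034, 0, 0.0022, 0, 0, 0.8, 0, 0.007, 0, 0.0043, 0, 0, 1.2, 0, 0.0106, 0, 0.0061, 0, 0, 1.6, 0, 0.0144, 0, 0.0078, 0, 0, 2.1, 0, 0.0183, 0, 0.0092, 0, 0, 2.5, 0, 0.0222, 0, 0.0104, 0, 0, 2.9, 0, 0.0255, 0, 0.0114, 0, 0, 3.3, 0, 0.0287, 0, 0.0124, 0, 0, 3.7, 0, 0.0321, 0, 0.0131, 0, 0, 4.1, 0, 0.0355, 0, 0.0137, 0, 0, 4.6, 0, 0.039, 0, 0.0142, 0, 0, 5, 0, 0.0425, 0, 0.0144, 0.0]
[[0.0613, 0.0, 0.1533], [0.073, -0.0, 0.1495], [0.0834, 0.0, 0.1443], [0.0921, 0.0, 0.1388]]
```

View pics/s8.png

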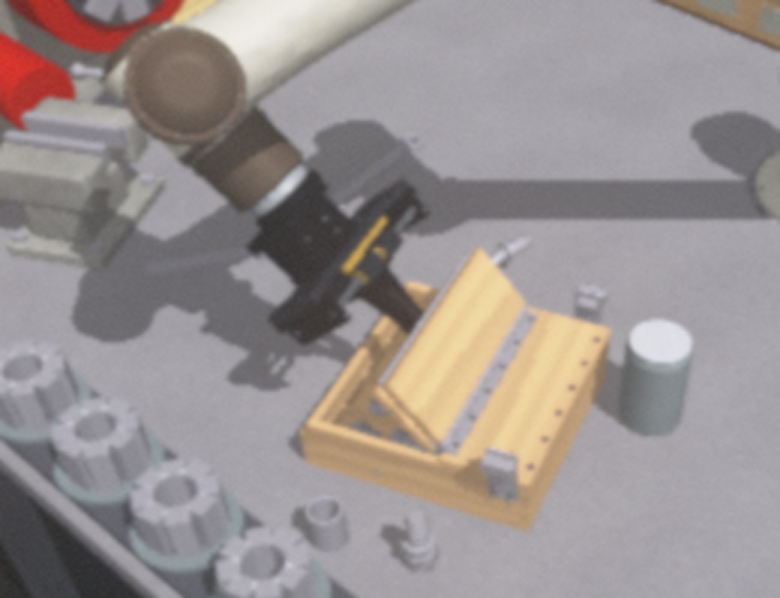

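The pack is up at about 50°, still together.

Call:
{"name": "move_arm", "arguments": {"increments": [0,0,0,-0.0015,0,0.0105,0,0,0,0,-0.001,0,0.0185,0,0,0,0,0,0,0.0265,0,0,0,0,0.002,0,0.034,0,0,0,0,0.005,0,0.0415,0,0,0,0,0.009,0,0.0485,0,0,0,0,0.013,0,0.055,0,0,0,0,0.018,0,0.061,0,0,0,0,0.0235,0,0.0665,0,0,0,0,0.03,0,0.071,0,0,0,0,0.0365,0,0.075,0,0,0,0,0.0433,0,0.0783,0]}}

```text
time_s: 11.77
tcp_pos: [0.5887, -0.0383, 0.1551]
ee_rot: [[-0.241, -0.94, -0.242], [0.665, -0.342, 0.664], [-0.706, -0.001, 0.708]]
wrist_force: [1.3, -1.5, 4.3]
gripper_width: 0.009
```

```bash
python3 look.py 9
```

```text
11.7667 [0.059  0.0002 0.1551] [ -9.4146  36.495   14.6244 -38.1659 -93.372   35.9624] [ 1.3185 -1.5412  4.3298]
```

View pics/s9.png

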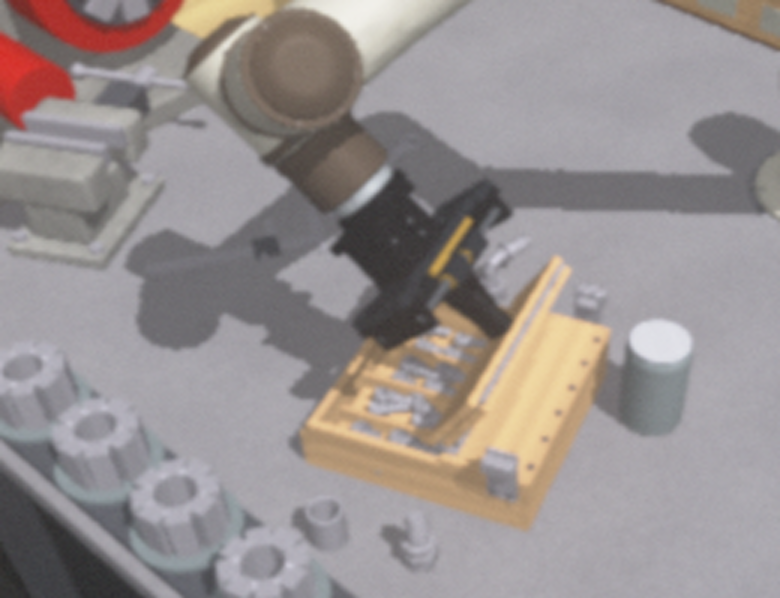

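The pack is at about 115° and holding together. I fold it down to 155°.

Call:
{"name": "move_arm", "arguments": {"increments": [0,0.4,0,0.0035,0,0.002,0,0,0.8,0,0.007,0,0.0045,0,0,1.2,0,0.0105,0,0.006,0,0,1.6,0,0.0145,0,0.008,0,0,2.1,0,0.0185,0,0.009,0,0,2.5,0,0.022,0,0.0105,0,0,2.9,0,0.0255,0,0.0115,0,0,3.3,0,0.0285,0,0.0125,0,0,3.7,0,0.032,0,0.013,0,0,4.1,0,0.0355,0,0.0135,0,0,4.6,0,0.039,0,0.014,0,0,5,0,0.0425,0,0.0144,0]}}

```text
time_s: 12.82
tcp_pos: [0.5754, -0.0014, 0.1339]
ee_rot: [[-0.219, -0.94, -0.261], [0.604, -0.341, 0.721], [-0.767, -0.0, 0.642]]
wrist_force: [1.0, -3.0, 3.0]
gripper_width: 0.004
```

```bash
python3 look.py 10;  python3 - <<'E'
from arc import *
arc(155,179,12,.072,RH,.0155,50,55,0,.078)
E
```

```text
12.8167 [0.0983 0.0002 0.1339] [ -4.6195  33.7582   8.0351 -35.9199 -84.6885  34.6184] [ 1.0328 -3.0375  3.0225]
12 [0, 0.4, 0, 0.0025, 0, 0.0006, 0, 0, 0.8, 0, 0.005, 0, 0.001, 0, 0, 1.2, 0, 0.0075, 0, 0.0013, 0, 0, 1.6, 0, 0.0101, 0, 0.0016, 0, 0, 2.1, 0, 0.0128, 0, 0.0018, 0, 0, 2.5, 0, 0.0154, 0, 0.0018, 0, 0, 2.9, 0, 0.0181, 0, 0.0018, 0, 0, 3.3, 0, 0.0208, 0, 0.0017, 0, 0, 3.7, 0, 0.0235, 0, 0.0015, 0, 0, 4.1, 0, 0.0262, 0, 0.0012, 0, 0, 4.6, 0, 0.0289, 0, 0.0008, 0, 0, 5, 0, 0.0316, 0, 0.0003, 0.0]
[[0.0995, 0.0, 0.1328], [0.1053, -0.0, 0.1275], [0.1105, -0.0, 0.1216], [0.1152, 0.0, 0.115]]
```

View pics/s10.png

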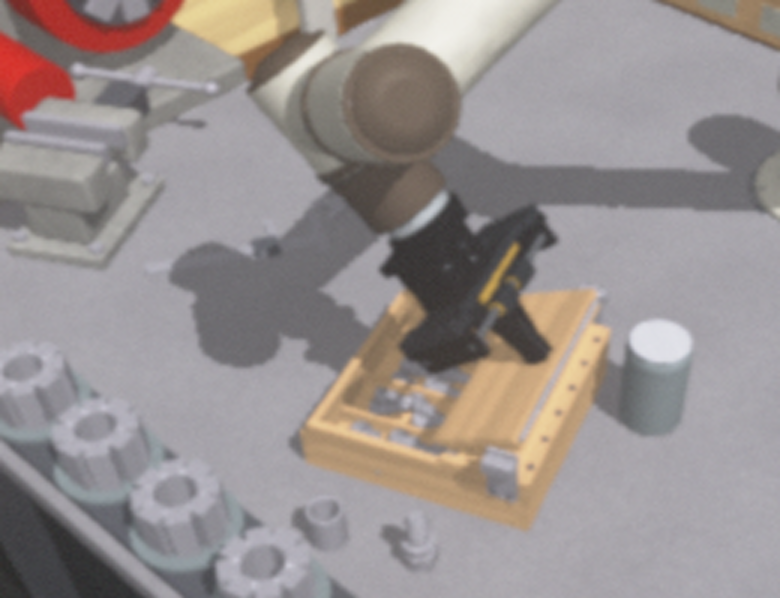

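The pack is about to land on the rollers. I press it down.

Call:
{"name": "move_arm", "arguments": {"increments": [0,0.4,0,0.0025,0,0.0005,0,0,0.8,0,0.005,0,0.001,0,0,1.2,0,0.0075,0,0.0015,0,0,1.6,0,0.01,0,0.0015,0,0,2.1,0,0.013,0,0.002,0,0,2.5,0,0.0155,0,0.002,0,0,2.9,0,0.018,0,0.002,0,0,3.3,0,0.021,0,0.0015,0,0,3.7,0,0.0235,0,0.0015,0,0,4.1,0,0.026,0,0.001,0,0,4.6,0,0.029,0,0.001,0,0,5,0,0.0316,0,0.0003,0]}}

```text
time_s: 13.87
tcp_pos: [0.5696, 0.0166, 0.1116]
ee_rot: [[-0.192, -0.94, -0.281], [0.538, -0.34, 0.771], [-0.821, -0.003, 0.571]]
wrist_force: [0.6, -1.3, 2.8]
gripper_width: 0.001
```

```bash
python3 look.py 11;  python3 - <<'E'
from plan import *
p,R=load(); print(tray(p))
print("4mm down in tool axes:",R.T@np.array([0,0,-.004]))
E
```

```text
13.8667 [ 0.1172 -0.0004  0.1116] [ -0.9452  32.3791   3.401  -33.2578 -77.1463  33.1854] [ 0.6287 -1.276   2.8123]
[1.18056477e-01 2.88425073e-05 1.10262285e-01]
4mm down in tool axes: [ 3.27730144e-03 -2.36922309e-07 -2.29331533e-03]
```

View pics/s11.png

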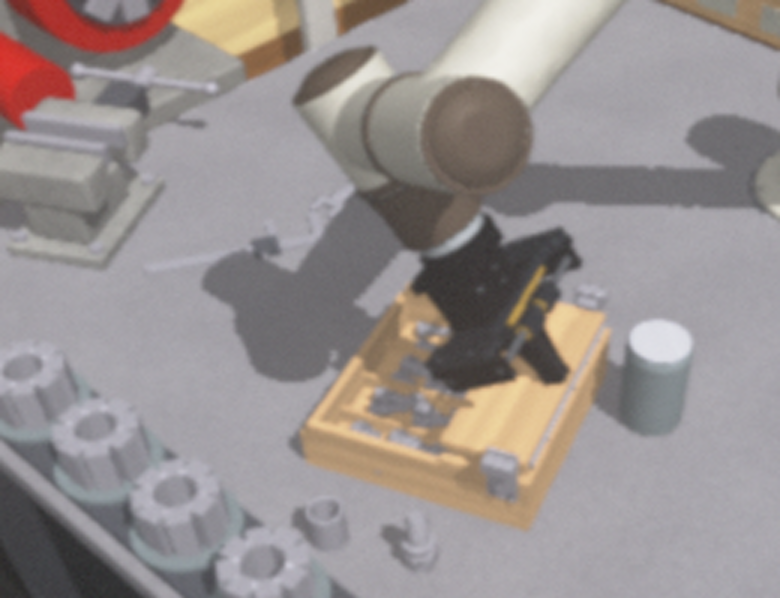

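It looks nearly flat. I press further and watch the force.

Call:
{"name": "move_arm", "arguments": {"increments": [0,0,0,0.0016,0,-0.0011,0,0,0,0,0.0033,0,-0.0023,0,0,0,0,0.0033,0,-0.0023,0,0,0,0,0.0033,0,-0.0023,0,0,0,0,0.0033,0,-0.0023,0]}}

```text
time_s: 14.33
tcp_pos: [0.5687, 0.0181, 0.1088]
ee_rot: [[-0.196, -0.939, -0.282], [0.54, -0.343, 0.769], [-0.819, -0.002, 0.574]]
wrist_force: [-0.2, -1.7, 15.1]
gripper_width: 0.006
```

Call:
{"name": "move_arm", "arguments": {"increments": [0,0,0,0.0016,0,-0.0011,0,0,0,0,0.0033,0,-0.0023,0,0,0,0,0.0033,0,-0.0023,0,0,0,0,0.0033,0,-0.0023,0]}}

```text
time_s: 14.67
tcp_pos: [0.5687, 0.0181, 0.1083]
ee_rot: [[-0.196, -0.938, -0.285], [0.541, -0.346, 0.767], [-0.818, -0.004, 0.575]]
wrist_force: [-4.1, -3.0, 28.1]
gripper_width: 0.007
```

It is at a hard stop: the tip corner is at z ≈ 96.5 mm with 28 N, and 97 mm is flat. Now I retreat and check.

Call:
{"name": "move_arm", "arguments": {"increments": [0,0,0,-0.01,0,0.002,0,0,0,0,-0.03,0,0.004,0,0,0,0,-0.06,0,0.004,0,0,0,0,-0.09,0,0.004,0,0,0,0,-0.12,0,0.004,0,0,0,0,-0.15,0,0.004,0,0,0,0,-0.18,0,0.004,0,0,0,0,-0.2,0,0.004,0,0,0,0,-0.2,0,0.004,0]}}

```text
time_s: 15.42
tcp_pos: [0.6078, -0.0889, 0.2705]
ee_rot: [[-0.191, -0.941, -0.281], [0.538, -0.34, 0.771], [-0.821, -0.004, 0.571]]
wrist_force: [-0.1, -0.1, -0.4]
gripper_width: 0.008
```

```bash
python3 look.py 12; python3 - <<'E'
from h import *
im=r.capture("top")[:,:,::-1]; cv2.imwrite("pics/top12.png",im)
im=r.capture("wrist")[:,:,::-1]; cv2.imwrite("pics/wrist12.png",im)
E
```

```text
15.4167 [ 0.005  -0.0006  0.2705] [  -9.3923   30.6051   23.6954  -30.507  -100.0944   28.435 ] [-0.0801 -0.129  -0.3548]
```

View pics/s12.png

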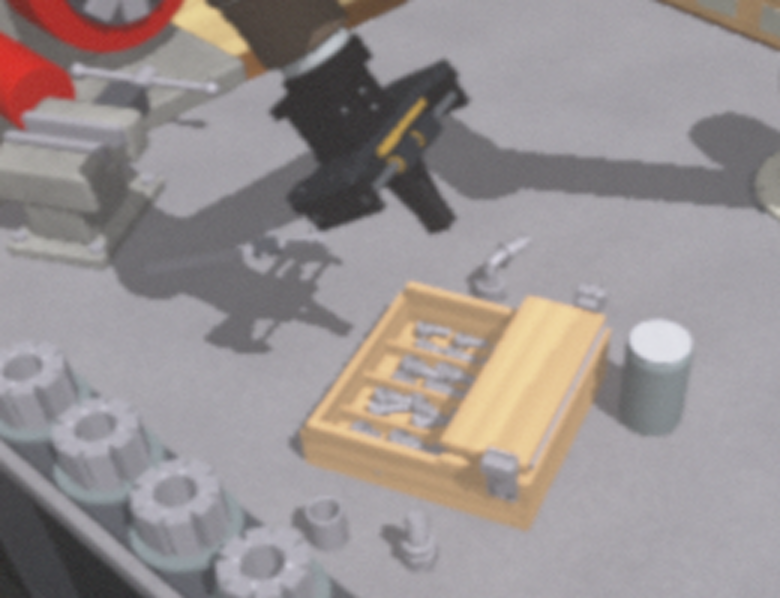

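View pics/wrist12.png

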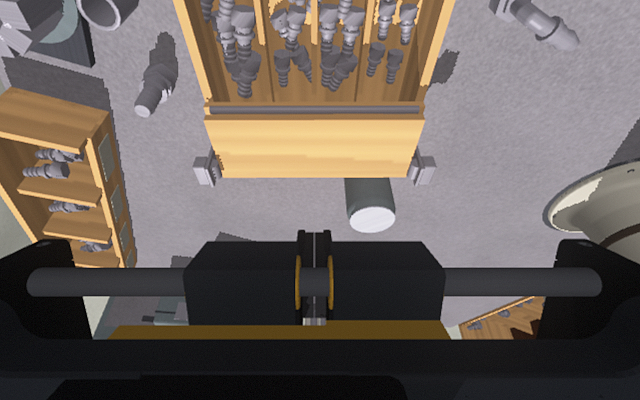

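View pics/top12.png

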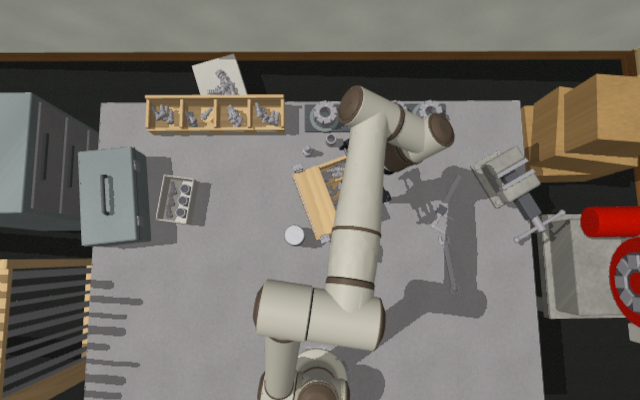

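The pack lies flat between the two brackets and the loose things look untouched. One numeric check of its free-edge height follows before hand-in.

```bash
python3 - <<'E'
from h import *; from plan import *
s=r.sense(); c=r.calibration("wrist"); T=np.eye(4); T[:3,:3]=s["ee_rot"]; T[:3,3]=s["tcp_pos"]; T=T@c["tool_from_camera"]
im=cv2.imread("pics/wrist12.png"); hsv=cv2.cvtColor(im,cv2.COLOR_BGR2HSV)
for col in (260,300,335):
    m=(hsv[100:230,col,1]>70); rows=100+np.flatnonzero(m); v=rows.max()+.5
    d=T[:3,:3]@np.array([(col-c["cx"])/c["fx"],(v-c["cy"])/c["fy"],1]); o=T[:3,3]
    o2,d2=tray(o),np.array([d@xt,d@yt,d[2]])
    out=[]
    for a in (180,176,172,165,160):   # edge corner (rho .085,h .0155) at leaf angle a
        t=np.radians(a); x=.045-.085*np.cos(t)-.0155*np.sin(t); z=.0815+.085*np.sin(t)-.0155*np.cos(t)
        zz=(o2+d2*(x-o2[0])/d2[0])[2]; out.append((a,round(float((zz-z)*1e3),1)))
    print(col,v,"seen z minus expected (mm) per angle",out)
a=cv2.imread("pics/top0.png").astype(int);b=cv2.imread("pics/top12.png").astype(int)
for n,(x,y) in dict(hose=(307,152),ferr=(331,140),can=(294,235),carton=(178,200)).items():
    print(n,np.abs(a-b)[y-8:y+8,x-10:x+10].mean().round(1))
E
```

```text
260 177.5 seen z minus expected (mm) per angle [(180, 0.6), (176, -4.1), (172, -8.3), (165, -14.6), (160, -18.0)]
300 177.5 seen z minus expected (mm) per angle [(180, 0.7), (176, -4.0), (172, -8.3), (165, -14.5), (160, -17.9)]
335 177.5 seen z minus expected (mm) per angle [(180, 0.7), (176, -4.0), (172, -8.2), (165, -14.4), (160, -17.9)]
hose 1.5
ferr 2.0
can 1.7
carton 1.4
```

The edge height fits a fully flat pack (180°) to 0.7 mm, so I hand in.

```bash
python3 -c "
from station import r
print(r.finish_job(), r.sense()['time_s'])"
```

```text
the job is handed in; nothing more can be done
the job is handed in; nothing more can be done
```

The fittings tray is open and the job is handed in after about 15.5 s, well inside the 72 s limit. `r.finish_job()` gave no verdict.

- **Front leaf:** I hooked the closed fingertips under its overhang and swung it over onto the middle leaf, about a second per call and without slamming. Pressed at the end, it met a hard stop at 15.8 N. The surface height read 86.7 mm against an expected 87 mm, and the middle leaf looked flat in the pictures throughout.
- **Both leaves together:** I lifted them from under the middle leaf's edge, folded them over onto the rear leaf and pressed them past the rollers. The press ended at a hard stop at about 28 N, with the upper face reading about 96.5 mm against 97 mm.
- **Final state:** After I backed the arm away, the wrist camera put the pack's free edge within 0.7 mm of fully flat. The last wrist force reading was near zero.
- **Loose things:** The top view of the hose fitting, ferrule, can and carton was unchanged. I did not compare the elbow, spanner and caliper by numbers. The elbow looked undisturbed in the pictures, while the arm and its shadow partly covered the spanner and caliper.

No check failed or disagreed.

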